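# Quarter-turn a slide tray on a swivelling corner stop

## Robot

A 6-joint arm with a two-finger parallel gripper is mounted at the origin on a cart in front of the work surface, level with it; the furniture and walls round the work are solid. World frame = base frame: x ahead of the robot, y to its left, z up, the work surface at z = 0. Lengths are in mm, angles in rad, forces in N, time in s.
With the tool pointing down it reaches from about 150 to 775 mm from the base axis. Payload 6.1 kg.
Tool frame: the origin (TCP) lies midway between the tips of the shut fingers; the grasp point (between the pads) lies 19 mm behind it (hold_point_z is the distance from the TCP to the grasp point, in mm); z points along the fingers, y is the direction in which the jaws open and shut (so a half turn about z gives the same grasp; the last joint's range is limited). The gripper opens to 85 mm and grips with 20 to 120 N. Pads are 22 mm wide; open, the fingers measure 114 mm over their backs; the gripper's body (76 mm by 85 mm) begins 54 mm behind the grasp point. The pads swing forward as they close: fully open they stand 13 mm farther back than shut.
Start: joints at [1.12, 0.126, -0.04, 1.405, 0, 1.571], TCP at [228.726, 472.538, 231.295] pointing down, gripper open.
Joint ranges: [-2.72, 2.72], [-0.95, 1.95], [-1.27, 1.35], [-1.78, 2.02], [-1.46, 1.47], [-3.14, 3.14]. Speed limits (rad/s): [2.39, 2.39, 3.01, 3.14, 3.14, 3.14].

## Interface

Orientations are given as a unit quaternion [w, x, y, z].
In Python, from rig import move_to, move_l, move_j, release, grab, wait, solve_ik, snapshot, PlanningError, job_done, read_time, read_joint_positions, read_joint_vel, read_effort, read_eef_pos, read_tcp_rot, read_wrist_force, read_torque, read_gripper_width, hold_point_z gives the robot as it stands. The module is installed in compiled form; this text tells all that it offers. Calls block until the motion is done:
- move_to(position, orientation): joint-space move of the TCP to a pose.
- move_l(position, rot=None, speed=150, f_stop=None): straight line of the TCP; rot=None keeps the orientation; speed is the mean speed in mm/s. With f_stop (N) it stops when the force on the tool has changed by that much, and returns True; else False.
- move_j(angles): joint-space move.
- release() and grab(): open the fingers fully, or close them until they stop; the grip force is fixed at half the most.
- wait(seconds).
- solve_ik(position, orientation): joint angles nearest the present ones, or None.
- snapshot(name): name is "side" or "top"; returns a dict with "image" (400x640x3 uint8, red, green, blue), "z_map" (400x640 float32, mm along the optical axis (not along the pixel's ray), 0 where there is no reading), "vfov" (degrees; the focal length in pixels is half the picture's height over the tangent of half this angle, whatever the lens; pixels are square), "cx", "cy" (the principal point, pixels), "R" (3x3) and "t" (3): a world point X has camera coordinates R X + t. Camera axes: x right, y down, z forward; pixel columns grow to the right and rows downward; lengths in mm; the calibration is good to about 2 mm. A picture is of the moment at which its call begins.
A pose or a line that the arm cannot do raises PlanningError and nothing moves.
- job_done(): hands the job in, once; it reports no verdict.
Readings, each from a call of its own:
- read_time(): time.
- read_joint_positions(): joint angles.
- read_joint_vel(): joint speeds.
- read_effort(): joint torques, N m.
- read_eef_pos(): TCP position.
- read_tcp_rot(): TCP orientation.
- read_wrist_force(): force on the tool from outside, world axes, zero at the start.
- read_torque(): the same for the moment, N m.
- read_gripper_width(): finger opening in mm.
Only numpy, scipy, OpenCV 4.12 (cv2) and the standard library are available. Lean on these libraries where they do the work, as an engineer would, in place of code of your own. Each camera call takes 0.05 s, during which the arm holds its last target.

## Task

Keeping it flat on the grey work board, slide the white slide tray by its rim until its nearest corner sits snugly in the metal swivelling corner shoe, and let go of it there. Then take the tray again at the diagonally opposite corner and swing that corner counter-clockwise (seen from above), away from you and round to the left, with the first corner staying in the shoe, until the shoe reaches its end stop a quarter turn on. Let go, and leave the jar, the dish and the strip holder where they stand.

Things in the scene. Friction and masses are not known exactly. Their poses are not given: they have to be found in the camera images.
- tray_centre (a point): centre, half-way up (11 mm above the board), of the loose white plastic slide tray, 206 x 144 mm, 22 mm high, 0.2 to 0.4 kg; x along its long side, y along its short side, z up. At the start its long side lies across in front of the robot (x to its left, within 25 degrees), a few cm right of and beyond the shoe. Inner floor 3 mm thick. It lies on a fixed grey board 14 mm thick on the bench (board top at z = 0.014). Slide trays at the right end of the bench are not meant.
- tray_near_corner (a point): the outer corner of the tray (x = +103, y = +72 mm from the tray centre, 11 mm up), the one nearest to the corner shoe, which goes into the shoe; axes as the tray's
- tray_far_corner (a point): the diagonally opposite outer corner (x = -103, y = -72 mm from the centre, 11 mm up), at which the tray is taken for the swing; axes as the tray's. Do not grip the rounded corner itself but the rim beside it, 25 to 50 mm from it. The rim all round is a solid wall 12 mm thick, its middle 66 mm from the centre on the long sides and 97 mm on the short sides.
- shoe_corner (a point): inner corner, 11 mm above the board, of the swivelling shoe: a grey metal angle with two walls 72 mm long, 5 mm thick, 2 to 24 mm high, ends flared outward. Their inner faces run from here along its +x and -y. The tray's short side goes along the +x wall and its long side along the -y wall: seated, tray x = shoe y. The axes turn with the shoe; the tray rests on the board.
- shoe_pin (a point): vertical pivot pin of the shoe, 11 mm above the board, on a round foot fixed to the board, 44 mm across; pin head 33 mm high. The inner corner lies 18 mm from it along the shoe's x and 18 mm along its -y. Its own axes stay with the foot and equal the shoe's at joint value 0.
- shoe (a joint): angle of the shoe about its pin: 0 with one wall pointing to the robot's right and the other away from it; grows counter-clockwise seen from above; end stop at 1.571. It starts at 0 to 0.15, turns against a light friction (0.03 N m), stays where left and follows the tray's corner.
- jar: bystander: translucent specimen jar with lid, 51 mm across, 64 mm high, origin under its middle, on the bench right of the board
- dish: bystander: flat clear petri dish, 93 mm across, 15 mm high, origin under its middle, on the bench right of the board
- holder: bystander: white holder for test strips, 36 x 104 x 28 mm, origin under its middle, right of the jar and dish
There are look-alikes about, which are no part of the job. What is shaped like the part that bears tray_centre but yellow is not meant.

How it is judged (in metres and radians):
On the way, in this order (a step that is already met when the one before it is completed fails the run):
1. the tray's corner sits in the shoe, not yet swung, and the tray is let go (horizontal distance between tray_near_corner and shoe_corner below 0.012 m and angle between the x axis of tray_centre and the y axis of shoe_corner, either way round below 0.14 rad and value of joint shoe below 0.3 rad and contact force between the fingers and tray below 0.05 N and linear speed of tray below 0.02 m/s), for 0.2 s.
2. the tray is being swung by the opposite corner, its first corner still in the shoe (value of joint shoe between 0.5 and 1.2 rad and horizontal distance between tray_near_corner and shoe_corner below 0.02 m and horizontal distance between the grasp point and tray_far_corner below 0.09 m and contact force between the fingers and tray above 0.1 N), for 0.1 s.
At the end, for the whole second after the job is handed in: the shoe is at its end stop (within 8 degrees of the quarter turn), the tray's first corner sits in it (within 15 mm, sides within 8 degrees of the walls), and the tray lies flat, still and released on the board (value of joint shoe above 1.43 rad and horizontal distance between tray_near_corner and shoe_corner below 0.015 m and angle between the x axis of tray_centre and the y axis of shoe_corner, either way round below 0.14 rad and height (world z) of tray_centre below 0.03 m and angle between tray_centre's own z axis and vertical below 0.05 rad and linear speed of tray below 0.02 m/s and contact force between the fingers and tray below 0.05 N); the robot touches nothing.
It fails at once if the tray is lifted or tipped off the board (height (world z) of tray_centre above 0.054 m or angle between tray_centre's own z axis and vertical above 0.2 rad).
It fails at once if the first corner leaves the shoe (over 30 mm) during the swing (value of joint shoe above 0.35 rad and horizontal distance between tray_near_corner and shoe_corner above 0.03 m).
It fails at once if the specimen jar is disturbed (moved over 25 mm) (distance of jar from where it was at the start of the episode above 0.025 m).
It fails at once if the petri dish is disturbed (moved over 25 mm) (distance of dish from where it was at the start of the episode above 0.025 m).
It fails at once if the strip holder is disturbed (moved over 25 mm) (distance of holder from where it was at the start of the episode above 0.025 m).
It also fails if it takes over 58 s, if anything falls off the work surface, if the arm or the gripper's body presses on something with over 40 N, if the wrist force passes 120 N, or if a joint passes its speed limit or range.

## Working session

There is one attempt and no reset: what is moved stays moved. The work goes in short steps, each a Python script; the robot and the scene stay as the last script left them, time stands still between calls to the robot, and variables do not carry over. Pictures are saved under pics/ and viewed, and the job is handed in when it is done.

```bash
mkdir -p pics
cat > h.py <<'E'
from rig import *
import numpy as np, cv2
def shot(n,f):
    s=snapshot(n); cv2.imwrite('pics/'+f,s['image'][:,:,::-1]); np.savez('pics/'+f[:-4]+'.npz',**s); return s
def ray(s,u,v,z):
    f=200/np.tan(np.radians(s['vfov'])/2); d=np.array([(u-s['cx'])/f,(v-s['cy'])/f,1.])
    R=np.array(s['R']);c=-R.T@np.array(s['t']); w=R.T@d
    return c+w*(z-c[2])/w[2]
def proj(s,X):
    f=200/np.tan(np.radians(s['vfov'])/2); c=np.array(s['R'])@np.array(X,float)+s['t']; return c[0]/c[2]*f+s['cx'],c[1]/c[2]*f+s['cy']
E
python3 - <<'E'
from h import *
for n in('top','side'):
    s=shot(n,n+'0.png'); print(n,s['vfov'],s['cx'],s['cy'],-np.array(s['R']).T@s['t'],np.round(s['R'],3))
print(read_time(),read_eef_pos(),read_tcp_rot(),read_gripper_width(),hold_point_z)
E
```

```text
top 43.71993223205675 311.5862932891277 197.84019638136317 [ 187.53816572  -61.07459437 1375.73914994] [[-0.02  -1.    -0.001]
 [-0.987  0.02  -0.156]
 [ 0.156 -0.002 -0.988]]
side 49.29566220972476 320.21126324131734 198.5225557007527 [ 279.78977429 1073.11660919  561.40622693] [[-0.993 -0.122 -0.004]
 [-0.047  0.409 -0.912]
 [ 0.113 -0.905 -0.411]]
0.1 [228.57867409 472.23626203 230.61377371] [-1.59347242e-04  2.23487713e-01  9.74706492e-01 -6.86531201e-04] 85.28434824342291 18.700000000000003
```

View pics/top0.png

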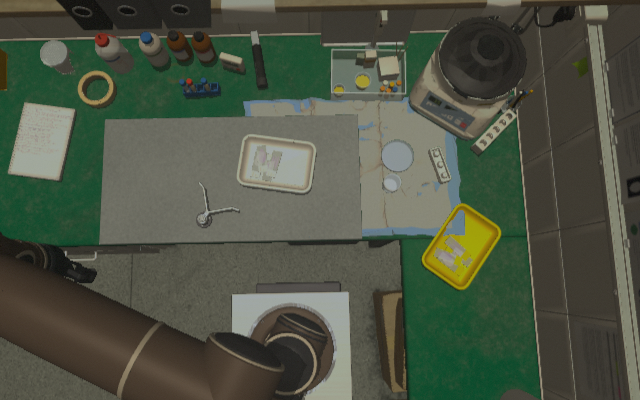

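View pics/side0.png

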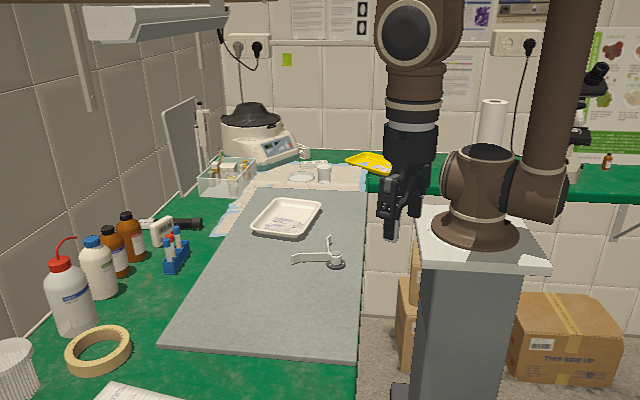

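Candidates in the top view: the white tray on the board (277,164), the yellow tray (461,247, excluded by colour), the clear bottle tray (368,72), and the notepad (42,141). By its description I choose (277,164). The shoe is at (203,219). I'll check both in a close crop and measure.

Run:
```python
from h import *
s=dict(np.load('pics/top0.npz'))
im=s['image'][:,:,::-1]
c=im[120:250,180:340]; cv2.imwrite('pics/crop0.png',cv2.resize(c,None,fx=5,fy=4.5 if 0 else 5,interpolation=cv2.INTER_CUBIC)[:600])
hsv=cv2.cvtColor(im,cv2.COLOR_BGR2HSV)
m=((hsv[:,:,2]>150)&(hsv[:,:,1]<70)).astype(np.uint8)
m[:, :225]=0;m[:,330:]=0;m[:125]=0;m[:, :]=m; m[200:]=0
cs,_=cv2.findContours(m,cv2.RETR_EXTERNAL,cv2.CHAIN_APPROX_NONE); k=max(cs,key=cv2.contourArea)
print(cv2.contourArea(k),cv2.minAreaRect(k))
for zt in (14,36):
    P=np.array([ray(s,u,v,zt)[:2] for u,v in k[:,0]],np.float32)
    print(zt,cv2.minAreaRect(P))
# depth at rim & objects
for u,v in((203,219),(240,165),(315,165),(397,156),(391,184),(440,165)): print(u,v,s['z_map'][v,u],ray(s,u,v,30))
```

```text
3613.0 ((275.89654541015625, 162.75863647460938), (74.85271453857422, 50.98271560668945), 7.765166282653809)
14 ((504.993896484375, 32.868927001953125), (208.7939910888672, 145.5825653076172), 80.92279052734375)
36 ((499.8650207519531, 31.351211547851562), (205.42079162597656, 143.2305450439453), 80.92276763916016)
203 219 1334.0221 [348.37539702 231.53140843  30.        ]
240 165 1371.8127 [496.42107365 131.4703101   30.        ]
315 165 1390.5973 [492.27949744 -75.65194071  30.        ]
397 156 1390.6338 [ 513.23685476 -303.24611533   30.        ]
391 184 1332.6616 [ 434.76115183 -283.10439217   30.        ]
440 165 1381.7999 [ 485.37876501 -420.76094307   30.        ]
```

View pics/crop0.png

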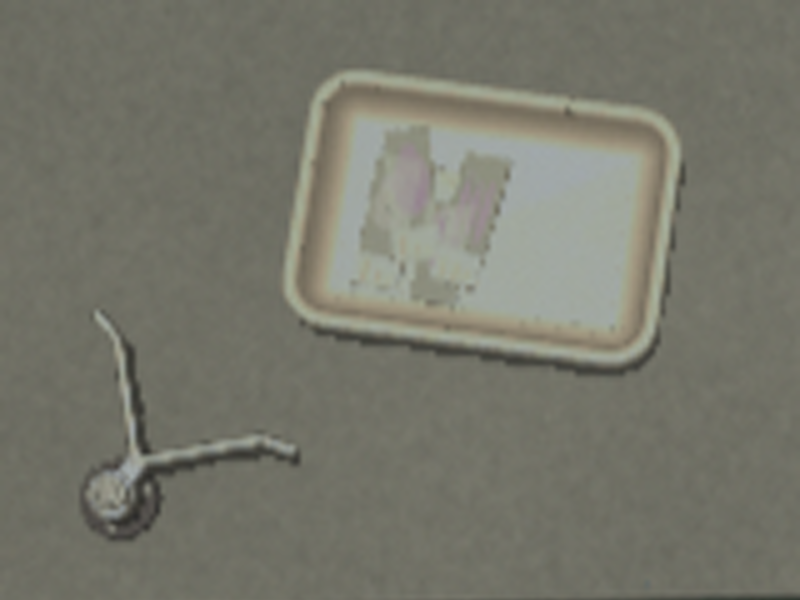

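The crop confirms a white tray with rounded rim, its near corner at crop (285,318), i.e. px (237,184). The shoe's pin is at px (202,218), with one wall pointing away and the other to the right. Next I'll measure the shoe walls from the depth map.

Run:
```python
from h import *
for n in('top','side'):
    s=dict(np.load(f'pics/{n}0.npz'))
    f=200/np.tan(np.radians(s['vfov'])/2)
    v,u=np.mgrid[0:400,0:640]; z=s['z_map']
    C=np.stack([(u-s['cx'])/f*z,(v-s['cy'])/f*z,z],-1)
    W=(C-s['t'])@s['R']
    W[z==0]=-999
    np.save(f'pics/{n}W.npy',W)
    r=(W[...,0]>310)&(W[...,0]<450)&(W[...,1]>140)&(W[...,1]<280)
    print(n,'board z',np.median(W[r][:,2]))
    p=W[r&(W[...,2]>np.median(W[r][:,2])+12)]
    print(len(p)); print(np.round(p[np.argsort(p[:,0])][::max(1,len(p)//60)],0).tolist())
    r=(W[...,0]>380)&(W[...,0]<600)&(W[...,1]>-90)&(W[...,1]<150)
    p=W[r&(W[...,2]>28)]; print('tray rim',len(p),np.median(p[:,2]),cv2.minAreaRect(p[:,:2].astype(np.float32)))
```

```text
top board z 15.012145309948497
248
[[337.0, 231.0, 34.0], [338.0, 228.0, 48.0], [339.0, 239.0, 43.0], [340.0, 221.0, 28.0], [341.0, 238.0, 48.0], [342.0, 243.0, 38.0], [344.0, 238.0, 49.0], [344.0, 226.0, 41.0], [346.0, 225.0, 48.0], [347.0, 221.0, 42.0], [347.0, 245.0, 42.0], [349.0, 225.0, 50.0], [349.0, 236.0, 47.0], [350.0, 245.0, 40.0], [352.0, 233.0, 47.0], [352.0, 224.0, 41.0], [354.0, 236.0, 49.0], [355.0, 226.0, 45.0], [355.0, 222.0, 38.0], [357.0, 236.0, 49.0], [358.0, 240.0, 43.0], [360.0, 233.0, 47.0], [361.0, 233.0, 38.0], [362.0, 218.0, 31.0], [364.0, 225.0, 37.0], [366.0, 225.0, 38.0], [367.0, 207.0, 33.0], [368.0, 205.0, 43.0], [369.0, 208.0, 40.0], [369.0, 219.0, 38.0], [369.0, 191.0, 30.0], [371.0, 200.0, 42.0], [371.0, 182.0, 36.0], [372.0, 180.0, 33.0], [372.0, 188.0, 32.0], [372.0, 140.0, 42.0], [373.0, 173.0, 42.0], [373.0, 165.0, 38.0], [374.0, 189.0, 39.0], [374.0, 158.0, 30.0], [375.0, 164.0, 43.0], [376.0, 170.0, 41.0], [376.0, 141.0, 35.0], [377.0, 168.0, 35.0], [378.0, 221.0, 32.0], [379.0, 152.0, 37.0], [382.0, 221.0, 44.0], [385.0, 220.0, 37.0], [389.0, 
[... 1290 characters left out ...]
 224.0, 31.0], [387.0, 225.0, 29.0], [389.0, 226.0, 32.0], [391.0, 225.0, 31.0], [393.0, 225.0, 36.0], [396.0, 224.0, 38.0], [398.0, 224.0, 30.0], [400.0, 226.0, 31.0], [403.0, 225.0, 33.0], [405.0, 225.0, 36.0], [409.0, 229.0, 40.0], [411.0, 228.0, 37.0], [414.0, 227.0, 28.0], [416.0, 228.0, 36.0], [419.0, 227.0, 28.0], [423.0, 231.0, 35.0], [425.0, 230.0, 37.0], [427.0, 229.0, 39.0], [430.0, 229.0, 28.0], [433.0, 235.0, 39.0], [436.0, 235.0, 31.0], [438.0, 233.0, 38.0], [440.0, 234.0, 39.0], [442.0, 236.0, 39.0], [445.0, 236.0, 40.0], [448.0, 244.0, 31.0]]
tray rim 614 35.817395212561394 ((499.95867919921875, 31.257919311523438), (210.84764099121094, 147.85911560058594), 80.43672943115234)
```

Measured: tray centre (500,31.4) with its x axis at 81°, shoe pin about (348.5,233), θ≈0.145, inner corner about (369,217.5). Before moving I'll check reach and IK along the whole route.

```bash
cat >> h.py <<'E'
PIN=np.array([348.5,233.]); TH0=0.145
def Rm(a): return np.array([[np.cos(a),-np.sin(a)],[np.sin(a),np.cos(a)]])
def SC(th): return PIN+Rm(th)@[18,-18]
def pose_seat(th,off=0):   # tray centre/angle when seated; off = mm short of the corner along each wall
    phi=np.pi/2+th; return SC(th)-Rm(phi)@[103+off,72+off],phi
def quat(psi): return [0,np.cos(psi/2),np.sin(psi/2),0]
GS=np.array([-97,-34.])
def tcp(c,phi,g=GS,z=21,dpsi=np.pi/2):
    p=c+Rm(phi)@g; return [p[0],p[1],z],quat(phi+dpsi)
E
python3 - <<'E'
from h import *
for name,g,ds in(('S',[-97,-34],(np.pi/2,-np.pi/2)),('L',[-65,-66],(0,np.pi))):
  for d in ds:
    out=[]
    for c,phi in [(np.array([500,31.4]),np.radians(81)),pose_seat(.145,30),pose_seat(.145)]+[pose_seat(t) for t in(.5,.9,1.3,1.571,1.65)]:
        p,q=tcp(c,phi,np.array(g),dpsi=d); 
        j=solve_ik(p,q); p2=list(p);p2[2]=150; j2=solve_ik(p2,q)
        out.append((np.round(p[:2]).tolist(),None if j is None else np.round(j,2).tolist(), j2 is not None))
    print(name,d); [print(o) for o in out]
E
```

```text
S 1.5707963267948966
([518.0, -70.0], [-0.13, 0.21, -0.41, 0.95, 0.0, 0.02], True)
([537.0, 10.0], [0.02, 0.23, -0.38, 0.95, 0.0, -0.13], True)
([503.0, 35.0], [0.07, 0.18, -0.46, 0.94, 0.0, -0.08], True)
([562.0, 101.0], [0.18, 0.29, -0.31, 0.97, 0.0, -0.32], True)
([596.0, 195.0], [0.32, 0.39, -0.17, 1.02, 0.0, -0.58], True)
([592.0, 294.0], [0.46, 0.45, -0.08, 1.05, 0.0, -0.84], True)
([566.0, 357.0], [0.56, 0.46, -0.05, 1.05, 0.0, -1.01], True)
([556.0, 374.0], [0.59, 0.47, -0.05, 1.05, 0.0, -1.06], True)
S -1.5707963267948966
([518.0, -70.0], [-0.13, 0.21, -0.41, 0.95, 0.0, -3.12], True)
([537.0, 10.0], [0.02, 0.23, -0.38, 0.95, 0.0, 3.01], True)
([503.0, 35.0], [0.07, 0.18, -0.46, 0.94, 0.0, 3.07], True)
([562.0, 101.0], [0.18, 0.29, -0.31, 0.97, 0.0, 2.82], True)
([596.0, 195.0], [0.32, 0.39, -0.17, 1.02, 0.0, 2.56], True)
([592.0, 294.0], [0.46, 0.45, -0.08, 1.05, 0.0, 2.3], True)
([566.0, 357.0], [0.56, 0.46, -0.05, 1.05, 0.0, 2.13], True)
([556.0, 374.0], [0.59, 0.47, -0.05, 1.05, 0.0, 2.08], True)
L 0
([555.0, -43.0], [-0.08, 0.27, -0.34, 0.97, 0.0, 1.65], True)
([564.0, 4
[... 228 characters left out ...]
ue)
([569.0, 334.0], [0.53, 0.45, -0.08, 1.04, 0.0, 0.8], True)
([534.0, 389.0], [0.63, 0.45, -0.08, 1.05, 0.0, 0.63], True)
([522.0, 403.0], [0.66, 0.45, -0.08, 1.04, 0.0, 0.58], True)
L 3.141592653589793
([555.0, -43.0], [-0.08, 0.27, -0.34, 0.97, 0.0, -1.49], True)
([564.0, 46.0], [0.08, 0.28, -0.32, 0.97, 0.0, -1.63], True)
([530.0, 71.0], [0.13, 0.23, -0.39, 0.95, 0.0, -1.58], True)
([575.0, 145.0], [0.25, 0.33, -0.25, 0.99, 0.0, -1.82], True)
([591.0, 240.0], [0.39, 0.41, -0.14, 1.02, 0.0, -2.09], True)
([569.0, 334.0], [0.53, 0.45, -0.08, 1.04, 0.0, -2.34], True)
([534.0, 389.0], [0.63, 0.45, -0.08, 1.05, 0.0, -2.51], True)
([522.0, 403.0], [0.66, 0.45, -0.08, 1.04, 0.0, -2.56], True)
```

Run:
```python
from h import *
c=np.array([500,31.4]);phi=np.radians(81)
p,q=tcp(c,phi,z=110); move_to(p,q)
p[2]=21; print(move_l(p,q,speed=100,f_stop=8)); print(read_eef_pos(),read_wrist_force())
grab(); print(read_gripper_width(),read_wrist_force(),read_eef_pos(),read_time())
shot('top','t1.png');shot('side','s1.png')
a=cv2.imread('pics/t1.png')[100:260,160:360];b=cv2.imread('pics/s1.png')[170:330,220:420]
cv2.imwrite('pics/c1.png',np.hstack([cv2.resize(x,(400,320)) for x in(a,b)]))
```

```text
False
[518.94392257 -69.75818099  21.62747854] [-0.77395132  0.26698266  0.13280246]
10.71551356036325 [-0.80712305  0.81872353  3.92923083] [518.5845166  -69.68926844  21.32955679] 4.05
```

View pics/c1.png

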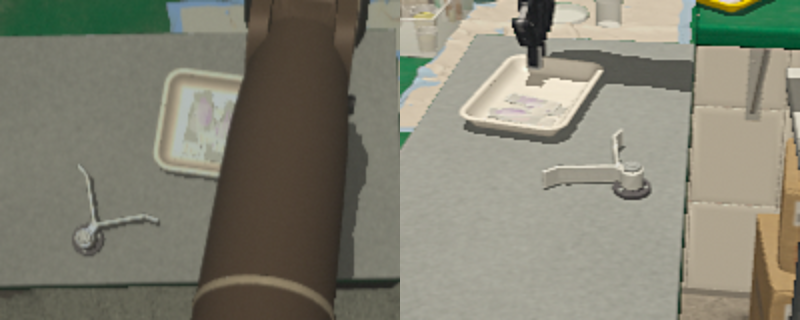

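The rim is gripped (opening 10.7 mm): the right-hand picture shows the fingers straddling the far short rim at crop (535,60), and the left one shows the tray lying flat. Now I'll slide it toward the shoe.

Run:
```python
from h import *
z=read_eef_pos()[2]
p,q=tcp(*pose_seat(TH0,35),z=21); move_l(p,q,speed=60); print(read_eef_pos(),read_wrist_force())
p,q=tcp(*pose_seat(TH0,8),z=21); print(move_l(p,q,speed=50,f_stop=15),read_wrist_force(),read_gripper_width(),read_time())
s=shot('top','t2.png');shot('side','s2.png')
a=cv2.imread('pics/t2.png')[120:260,160:335];b=cv2.imread('pics/s2.png')[170:330,220:420]
cv2.imwrite('pics/c2.png',np.hstack([cv2.resize(x,(400,320)) for x in(a,b)]))
```

```text
[542.86721323   6.05227577  21.29466546] [ 0.39826559 -4.15295014  5.09267358]
False [ 0.12623774 -0.45960535  7.88255163] 10.284084384291756 6.5333
```

View pics/c2.png

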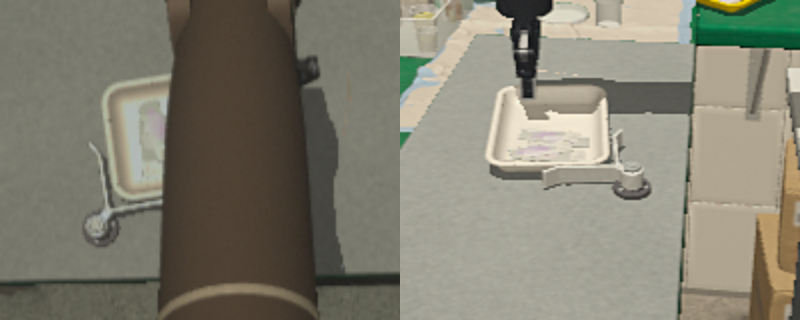

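The tray's near corner (left crop ~(110,195)) is now just short of both walls, with its sides parallel to them. Next is the final push, with a force stop.

Run:
```python
from h import *
p,q=tcp(*pose_seat(TH0,-3),z=21); print(move_l(p,q,speed=20,f_stop=14),read_wrist_force(),read_eef_pos(),p)
release(); wait(0.5); 
e=read_eef_pos(); print(e,read_wrist_force()); 
move_l([e[0],e[1],120],speed=150)
move_l([e[0]-50,e[1]-230,200],speed=300)
s=shot('top','t3.png');shot('side','s3.png');print(read_time())
a=cv2.imread('pics/t3.png')[120:260,160:335];b=cv2.imread('pics/s3.png')[170:330,220:420]
cv2.imwrite('pics/c3.png',np.hstack([cv2.resize(x,(400,320)) for x in(a,b)]))
f=200/np.tan(np.radians(s['vfov'])/2)
v,u=np.mgrid[0:400,0:640]; z=s['z_map']
W=(np.stack([(u-s['cx'])/f*z,(v-s['cy'])/f*z,z],-1)-s['t'])@s['R']
np.save('pics/W3.npy',W)
```

```text
True [-0.20505556 -1.13530877  1.641603  ] [503.32639979  34.45232991  21.31664071] [np.float64(499.2960869983229), np.float64(37.73981423240882), 21]
[504.89874987  33.94336436  22.04450628] [ 0.37012366 -0.61244531 -0.53319404]
10.325
```

View pics/c3.png

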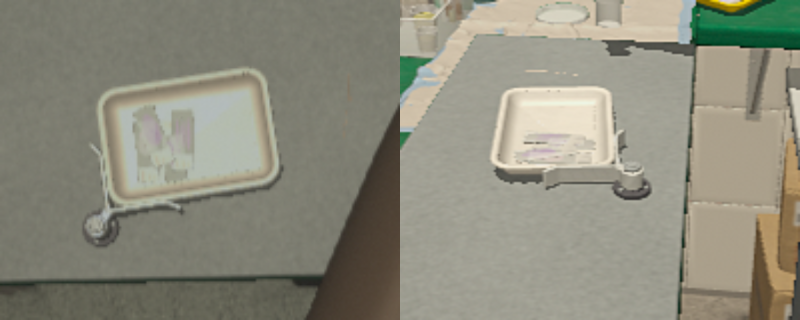

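The tray's corner sits in the shoe with both walls touching. I'll measure it, using only the free top and right edges plus the tray mask.

```bash
cat >> h.py <<'E'
def tray_pose(s):
    "tray mask (opened to cut off thin shoe), rays onto rim plane z=36"
    hsv=cv2.cvtColor(s['image'][:,:,::-1].copy(),cv2.COLOR_BGR2HSV)
    m=((hsv[:,:,2]>150)&(hsv[:,:,1]<70)).astype(np.uint8); m[:,:150]=0;m[:,340:]=0;m[:100]=0;m[245:]=0
    m=cv2.morphologyEx(m,cv2.MORPH_CLOSE,np.ones((9,9)));m=cv2.morphologyEx(m,cv2.MORPH_OPEN,cv2.getStructuringElement(cv2.MORPH_ELLIPSE,(13,13)))
    k=max(cv2.findContours(m,cv2.RETR_EXTERNAL,cv2.CHAIN_APPROX_NONE)[0],key=cv2.contourArea)
    return cv2.minAreaRect(np.array([ray(s,u,v,36)[:2] for u,v in k[:,0]],np.float32))
E
python3 - <<'E'
from h import *
for n in('top0','t3'):
    print(n,tray_pose(dict(np.load(f'pics/{n}.npz'))))
print('expected',pose_seat(TH0),np.degrees(pose_seat(TH0)[1]))
W=np.load('pics/W3.npy'); s=dict(np.load('pics/t3.npz'))
h=cv2.cvtColor(s['image'],cv2.COLOR_RGB2HSV)
cv2.imwrite('pics/c3b.png',cv2.resize(s['image'][120:230,170:300,::-1],None,fx=5,fy=5,interpolation=cv2.INTER_CUBIC))
E
```

```text
top0 ((499.8650207519531, 31.351211547851562), (205.42079162597656, 143.2305450439453), 80.92276763916016)
t3 ((452.41259765625, 128.3703155517578), (150.717529296875, 212.17019653320312), 8.096846580505371)
expected (array([455.03911552, 126.27410406]), 1.7157963267948966) 98.30788802939693
```

View pics/c3b.png

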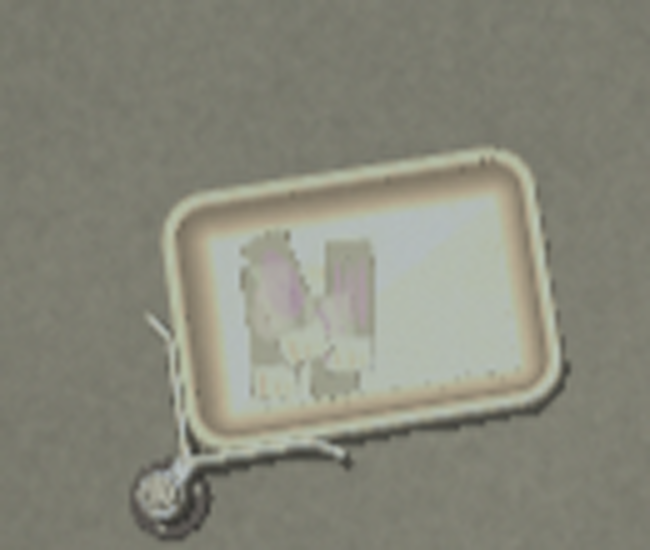

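The raw fit includes the shoe walls. Corrected for those, the tray centre is about (455,126) at 98.1°, against an expected (455,126.3) at 98.3°, so it is seated. Now I'll regrip near the far corner and start the swing.

Run:
```python
from h import *
c=(np.array([455,126.2]),np.radians(98.2))
p,q=tcp(*c,z=110); move_to(p,q); p[2]=21
print(move_l(p,q,speed=100,f_stop=8)); grab(); print(read_gripper_width(),np.round(read_wrist_force(),1),read_time())
for t in (.3,.45,.6,.75,.9):
    p,q=tcp(*pose_seat(t,-0.5),z=21)
    print(t,move_l(p,q,speed=60,f_stop=30),np.round(read_wrist_force(),1),np.round(np.array(read_eef_pos())-p,1),read_gripper_width())
print(read_time())
s=shot('top','t4.png');shot('side','s4.png')
a=cv2.imread('pics/t4.png')[100:260,160:360];b=cv2.imread('pics/s4.png')[170:330,220:420]
cv2.imwrite('pics/c4.png',np.hstack([cv2.resize(x,(400,320)) for x in(a,b)]))
```

```text
False
10.286418655181924 [ 0.6 -2.5  2.7] 13.025
0.3 False [ 4.5 -3.8  0.2] [ 1.6 -0.4  0.3] 10.081695758859407
0.45 False [ 5.2 -4.1  0.2] [ 1.8 -0.3  0.3] 10.50658477160088
0.6 False [ 6.4 -3.6 -0.5] [ 2.  -0.1  0.4] 10.719534048117582
0.75 False [ 5.2 -2.3  0. ] [2.  0.1 0.4] 10.28616088648706
0.9 False [ 6.1 -2.7  0.5] [2.1 0.3 0.4] 10.50584864702798
16.925
```

View pics/c4.png

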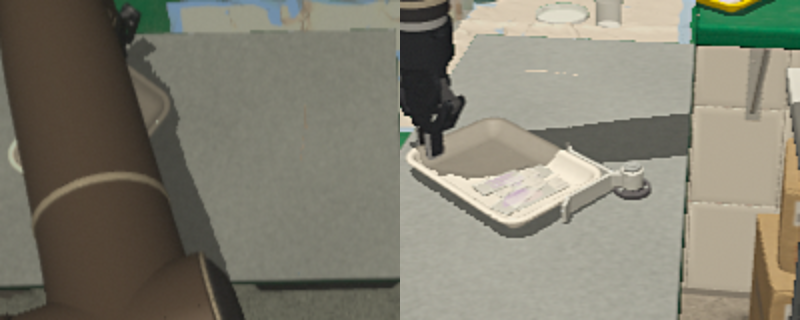

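The side view (right) shows the corner still in the shoe at crop (605,175), with the tray flat and about half-way round. Forces are low, so I'll continue to the stop.

Run:
```python
from h import *
for t in (1.05,1.2,1.35,1.48,1.571,1.6):
    p,q=tcp(*pose_seat(t,-0.5),z=21)
    st=move_l(p,q,speed=50 if t<1.5 else 25,f_stop=30 if t<1.5 else 18)
    print(t,st,np.round(read_wrist_force(),1),np.round(np.array(read_eef_pos())-p,1),read_gripper_width())
    if st: break
release(); wait(0.3); e=read_eef_pos(); print(np.round(read_wrist_force(),1))
move_l([e[0],e[1],140],speed=150)
move_l([e[0]-150,e[1]+150,220],speed=250); print(read_time())
s=shot('top','t5.png');shot('side','s5.png')
a=cv2.imread('pics/t5.png')[100:260,80:280];b=cv2.imread('pics/s5.png')[170:330,220:420]
cv2.imwrite('pics/c5.png',np.hstack([cv2.resize(x,(400,320)) for x in(a,b)]))
```

```text
1.05 False [ 6.7 -2.   0.1] [2.  0.5 0.4] 10.27267196899032
1.2 False [ 7.2 -0.3  0. ] [1.9 0.8 0.4] 10.640121166362002
1.35 False [ 5.1  0.9 -0.1] [1.7 1.  0.4] 10.471732315926568
1.48 False [4.4 1.5 0. ] [1.4 1.2 0.4] 10.571392026349985
1.571 False [4.3 1.3 0.7] [1.4 0.8 0.4] 10.694288530442991
1.6 False [ 8.9  0.3 -1. ] [2.7 0.8 0.6] 10.320095244590679
[ 0.3 -0.4  0.7]
25.0417
```

View pics/c5.png

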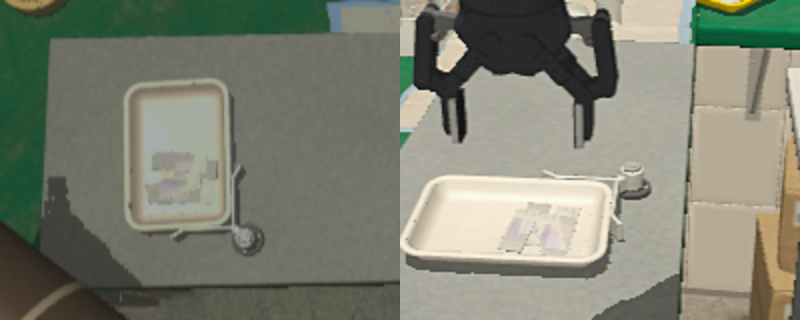

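The tray is released and flat with its corner in the shoe (left crop ~(232,225)), and the walls now point left and away. I'll measure the final angle and corner gap.

Run:
```python
from h import *
s=dict(np.load('pics/t5.npz'))
cv2.imwrite('pics/c5b.png',cv2.resize(s['image'][130:235,130:230,::-1],None,fx=5.6,fy=5.6,interpolation=cv2.INTER_CUBIC))
im=s['image'][:,:,::-1].copy();hsv=cv2.cvtColor(im,cv2.COLOR_BGR2HSV)
m=((hsv[:,:,2]>150)&(hsv[:,:,1]<70)).astype(np.uint8); m[:,:135]=0;m[:,230:]=0;m[:130]=0;m[235:]=0
k=max(cv2.findContours(m,cv2.RETR_EXTERNAL,cv2.CHAIN_APPROX_NONE)[0],key=cv2.contourArea)
P=np.array([ray(s,u,v,36)[:2] for u,v in k[:,0]],np.float32); print('raw',cv2.minAreaRect(P))
c,phi=pose_seat(1.571); print('expected',c)
# edges: left outer edge (max y) and top (max x), away from shoe
r=P[(P[:,0]>c[0]-50)&(P[:,0]<c[0]+60)&(P[:,1]>c[1]+50)]; print('left edge',np.polyfit(r[:,0],r[:,1],1), r[:,1].mean(), 'exp',c[1]+72)
r=P[(abs(P[:,1]-c[1])<45)&(P[:,0]>c[0]+80)]; print('top edge',np.polyfit(r[:,1],r[:,0],1), r[:,0].mean(),'exp',c[0]+103)
f=200/np.tan(np.radians(s['vfov'])/2); v,u=np.mgrid[0:400,0:640]; z=s['z_map']
W=(np.stack([(u-s['cx'])/f*z,(v-s['cy'])/f*z,z],-1)-s['t'])@s['R']
C=c-np.array([103,72])
r=W[(W[...,2]>28)&(z>0)&(abs(W[...,1]-C[1]+3)<6)&(W[...,0]>C[0]+5)&(W[...,0]<C[0]+50)]; print('wall away',len(r),np.polyfit(r[:,0],r[:,1],1))
r=W[(W[...,2]>28)&(z>0)&(abs(W[...,0]-C[0]+3)<6)&(W[...,1]>C[1]+5)&(W[...,1]<C[1]+50)]; print('wall left',len(r),np.polyfit(r[:,1],r[:,0],1))
t0=dict(np.load('pics/top0.npz')); d=cv2.absdiff(t0['image'],s['image'])[120:200,370:460]; print('bystander diff',d.mean(),d.max())
```

```text
raw ((462.299072265625, 320.96112060546875), (217.42825317382812, 155.66587829589844), 1.9099358320236206)
expected [469.4816669  323.02464259]
left edge [3.33469637e-02 3.83421017e+02] 399.22345 exp 395.02464259092227
top edge [-4.92641990e-02  5.85225892e+02] 569.29175 exp 572.4816669019597
wall away 48 [5.58044838e-02 2.27081330e+02]
wall left 49 [3.13817483e-02 3.55509137e+02]
bystander diff 3.9544907407407406 11
```

View pics/c5b.png

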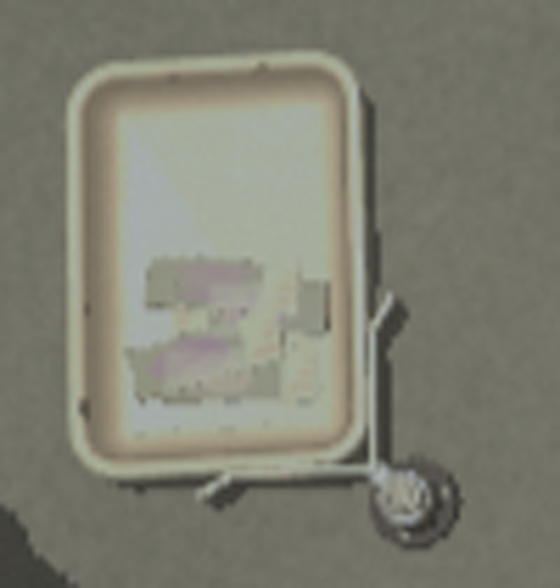

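Run:
```python
from h import *
s=dict(np.load('pics/t5.npz')); r=lambda u,v:ray(s,u,v,38)[:2]
ang=lambda u,v:(np.arctan2(*(r(u,v)-PIN)[::-1]),np.linalg.norm(r(u,v)-PIN))
print(ang(231.6,207.6),ang(197,188)); print(ang(204,189),ang(171.4,215.4))
```

```text
(np.float64(-1.230068019027806), np.float64(85.12623644944654)) (np.float64(0.1687337187877648), np.float64(85.4819342705406))
(np.float64(-0.05864716397004772), np.float64(81.25789216128548)) (np.float64(1.4450199294754036), np.float64(82.97486500878063))
```

The wall bends have turned by 1.40 and 1.50 rad from the start angle of 0.145, which puts the shoe at about 1.55–1.65, i.e. at its stop. The tray corner comes out within about 1 mm of the shoe's inner corner, and the arm is clear.

Run:
```python
from h import *
print(np.round(read_wrist_force(),2),read_eef_pos(),read_time()); print(job_done())
```

```text
[ 0.24 -0.05 -0.75] [413.14850325 511.63753367 219.15314808] 25.1417
the job is handed in; nothing more can be done
None
```

I slid the white tray flat into the swivelling shoe by its rim and let go. I then took it again beside the far corner, swung it round to the end stop, let go, and handed the job in at 25.1 s. No verdict is reported.

- **Seating:** after letting go, the tray was within about 1 mm and 0.2° of the expected seated pose. That allows for the shoe walls being included in the fit.
- **Swing:** wrist force after each step stayed under 10 N. The half-way picture showed the tray flat with its corner still in the shoe.
- **End position:** the tray corner is about 1 mm from the expected inner corner of the shoe. The tray is turned about 0.03–0.05 rad past square, within the 0.14 rad limit.
- **Bystanders:** the area with the jar, dish and holder looks unchanged from the first picture apart from slight shading.

**Where checks disagreed:** the shoe angle from the two wall bends came out at 1.55 and 1.65 rad, mean about 1.6, so it is only known to roughly ±0.05. A separate line fit through the depth points gave slopes of opposite sign for the two walls, because the tray rim got into the fit. I did not use it; either way the shoe is past the required 1.43 rad.

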